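# Wedge a rocking light box steady

### The job

The light box rocks because the foot at the corner nearest the robot, on the robot's left, is too short. Press that corner's black pad to feel it dip, then slide the wooden wedge along the bench, thin end first, under that foot until it is snug and the box no longer rocks, and press the pad again, firmly for a moment, to prove that it stays level. Only push and press with the fingers: do not lift the wedge or the box, do not shove the box across the bench, leave the other things where they are, and finish with the wedge in place and nothing touched.

Things in the scene. Friction and masses are not known exactly. Their poses are not given: they have to be found in the camera images.
- light_box: low grey bench light box with a round glass stage in its lid, 180 mm (its x) by 240 mm (its y), top 61 mm and underside 16 mm above the bench, about 3 kg. Origin midway between its four feet, at bench level; z up. It stands level on three round-ended rubber feet; the fourth, at its -x, +y corner (nearest the robot, to the left), is too short
- corner_cap: black square pad, 40 x 40 x 3 mm, on top of the light box at the corner above the short foot (the other three corners carry equal pads); origin at the centre of its underside
- cap_top (a point): centre of the upper face of that corner pad, 64 mm above the bench while the box is level
- foot_place (a point): point on the axis of the short foot (18 mm diameter, round end), at bench level while the box is level, 14 mm in from the box's +y and -x faces. The foot ends 4 to 7 mm above the bench (differs). Pressing the pad above it with 2 to 4 N rocks the box down 2 to 3 degrees until this foot meets the bench; let go, the box comes back level
- wedge: loose plain wooden wedge, 110 mm long (its x), 46 mm wide (its y), rising evenly from 2 mm thick at the thin end (+x) to 14 mm at the blunt thick end (-x), 60 g; lying flat to the left of the light box, thin end roughly towards the short foot. Origin: centre of its underside. It holds by friction once wedged: a push of 3 to 6 N is snug, far more shoves the box along
- wedge_tip (a point): middle of the wedge's thin end, at its underside
- wedge_back (a point): middle of the wedge's blunt thick end face, 7 mm above its underside
- spacer: plain rectangular wooden block of the same wood as the wedge, 90 x 46 mm and 24 mm thick all over; origin at the centre of its underside; leave it alone
- ring_gauge: steel ring gauge, 56 mm outside, 32 mm bore, 20 mm tall, lying flat; origin at the centre of its underside; leave it alone
- v_block: dark steel V-block 50 x 40 x 38 mm; origin at the centre of its underside; leave it alone
- loupe: black round loupe, 38 mm diameter, 40 mm tall; origin at the centre of its underside; leave it alone
- gauge_block: small steel gauge block 35 x 30 x 9 mm; origin at the centre of its underside; leave it alone
- screwdriver: screwdriver lying flat; origin near its middle; leave it alone
- pin_gauge: upright steel pin, 18 mm diameter, 50 mm tall; origin at the centre of its underside; leave it alone
Mind the look-alikes: they are no part of the job. What is shaped like the wedge but orange is not meant.

How it is judged:
By the outcome, as a careful person would: the job done as asked, in the order asked, and still so for the second after the job is handed in, with the robot touching nothing.
It also fails if it takes over 58 s, if anything falls off the work surface, if the arm or the gripper's body presses on something with over 40 N, if the wrist force passes 120 N, or if a joint passes its speed limit or range.

### The arm

A 7-joint arm with a two-finger parallel gripper is mounted at the origin on the work surface. World frame = base frame: x ahead of the robot, y to its left, z up, the work surface at z = 0. Lengths are in m, angles in rad, forces in N, time in s.
With the tool pointing down it reaches from about 0.4 to 0.875 m from the base axis. Payload 19.3 kg.
Tool frame: the origin (TCP) lies between the finger pads; the fingertips stand 8 mm ahead of it and the grasp point (between the pads) lies 11 mm behind it (bot.tip_extent is the x of the fingertips in the tool frame, in m); x points along the fingers, y is the direction in which the jaws open and shut, and the axes are right-handed (so a half turn about x gives the same grasp; the last joint's range is limited). The gripper opens to 85 mm and grips with 20 to 120 N. Pads are 22 mm wide; open, the fingers measure 114 mm over their backs; the gripper's body (76 mm by 85 mm) begins 54 mm behind the grasp point. The pads swing forward as they close: fully open they stand 13 mm farther back than shut.
Start: joints at [-1.401, 0.521, -0.036, 1.599, 0.021, 1.021, -0.113], TCP at [0.148, 0.607, 0.239] pointing down, gripper open.
Joint ranges: [-2.91, 2.91], [-0.3, 2.13], [-1.5, 1.42], [0.17, 2.43], [-1.26, 4.41], [0.16, 1.93], [-2.52, 2.52]. Speed limits (rad/s): [1.89, 1.89, 2.39, 2.39, 3.01, 3.01, 3.01].

### API

Orientations are given as [roll, pitch, yaw] about the fixed x, y, z axes, in that order (R = Rz(yaw) Ry(pitch) Rx(roll)).
In Python, from workcell import telemetry, grab_frame, job, cut_out, pinpoint, bot gives the robot as it stands.
- The arm moves only by the tool send_rows, never from a script. Its argument "rows" is a list of rows, each an object of numbers: "dx", "dy", "dz": the shift along the tool's x, y, z in cm; "rx", "ry", "rz": the turn, a rotation vector about the tool's x, y, z in units of 10 degrees (1.0 is 10 degrees); "fingers": the closure, from -1 (fully open) to 1 (shut). In form: [{"dx": .., "dy": .., "dz": .., "rx": .., "ry": .., "rz": .., "fingers": ..}, ...]. A call has exactly 8 rows; each row is the pose to reach, as a shift and turn from the pose commanded when the call began, along the tool's axes at that moment; what a row does not reach only later rows make up. A row lasts 1/8 s, in which the tool goes at most 62.5 mm and 10.7 degrees, less where a joint would pass 70% of its speed; a pose out of reach is approached as far as the arm can. A call with a gripper value outside its range is refused whole. The fingers move at their own pace and stop on an object; "squeeze" is the grip in N (left out, the last holds). Time passes only in rows, so rows that repeat a pose let the fingers close, or fill a call up. It gives the time, the measured TCP pose, the force and the opening at its end, in the units of the state.
- telemetry.observe(): the state, without advancing time (a new reading comes with each control period).
- grab_frame(name): name is "scene" or "top" or "wrist"; returns a dict with "pixels" (400x640x3 uint8, blue, green, red), "fx", "fy", "cx", "cy" (pixels), "R" (3x3) and "t" (3): a world point X has camera coordinates R X + t. Camera axes: x right, y down, z forward; pixel columns grow to the right and rows downward; lengths in m; the calibration is good to about 2 mm. The wrist camera is an equidistant fisheye: a pixel r from the principal point sees the ray r / f radians off the axis. A picture is of the moment at which its call begins. There is no depth.
- job.job_done(): hands the job in, once; it reports no verdict.
Trained networks look in a picture, given as the dict that the camera call returned (one of the last four; its "shot" number tells which), for a name from the list of things; names that differ only in an ending like _2 or _b are one class to them, and where a whole thing is asked for, a point or a joint stands for the part that bears it (a point fixed in the world has none). Each returns a list of dicts, best first, with "conf" (0 to 1); they miss things now and then, are a little off and sometimes report something else, mostly with a low value. They report only what shows in the picture. A call takes as long as a camera call. They do not tell look-alikes from the thing itself.
- cut_out(picture, label): "pixels" (400x640 bool, what is visible of it) and "centre" ([column, row] in pixels, amid what is visible of it).
- pinpoint(picture, label): "centre" ([column, row] in pixels: a listed point, or the origin of a listed thing).
The state is a dict: "clock": time; "qpos": joint angles; "qd": joint speeds; "joint_efforts": joint torques, N m; "position": TCP position; "tool_rot": TCP orientation; "force": force on the tool from outside, world axes, zero at the start; "moment": the same for the moment, N m; "grip_width": finger opening in m.
Only numpy, scipy, OpenCV 4.12 (cv2) and the standard library are available. Lean on these libraries where they do the work, as an engineer would, in place of code of your own. Each camera call takes 0.05 s, during which the arm holds its last target.

## Working session

There is one attempt and no reset: what is moved stays moved. The work goes in short steps, Python scripts to look and compute and a tool call to move; the robot and the scene stay as the last step left them, time stands still between calls to the robot, and variables do not carry over. Pictures are saved under pics/ and viewed, and the job is handed in when it is done.

Besides the shell and the picture viewer there is one more tool, called after ">>>" in YAML: its name, and indented under it one key for each argument. send_rows: Moves the arm, as the interface text tells. Its arguments: {"type":"object","properties":{"rows":{"type":"array","items":{"type":"object","properties":{"dx":{"type":"number"},"dy":{"type":"number"},"dz":{"type":"number"},"rx":{"type":"number"},"ry":{"type":"number"},"rz":{"type":"number"},"fingers":{"type":"number"}}}},"squeeze":{"type":"number"}},"required":["rows"]}

```bash
ls; mkdir -p pics
cat > h.py <<'E'
import numpy as np, cv2
from workcell import telemetry, grab_frame, job, cut_out, pinpoint, bot
def ray(p,u,v):
    R=np.array(p["R"]);t=np.array(p["t"])
    d=np.array([(u-p["cx"])/p["fx"],(v-p["cy"])/p["fy"],1.0])
    return -R.T@t, R.T@d
def at_z(p,uv,z):
    c,d=ray(p,*uv); return c+d*(z-c[2])/d[2]
def proj(p,X):
    c=np.array(p["R"])@np.array(X)+np.array(p["t"]); return np.array([p["fx"]*c[0]/c[2]+p["cx"],p["fy"]*c[1]/c[2]+p["cy"]])
E
python3 - <<'E'
from h import *
s=telemetry.observe();print({k:np.round(v,3) for k,v in s.items()}); print(bot.tip_extent)
for n in("scene","top","wrist"):
    p=grab_frame(n);cv2.imwrite(f"pics/{n}0.png",p["pixels"]);print(n,p["fx"],np.round(-np.array(p["R"]).T@np.array(p["t"]),3))
    if n!="wrist":
        for l,z in(("light_box",0),("cap_top",.064),("foot_place",0),("wedge",0),("wedge_tip",0),("wedge_back",.007)):
            for r in pinpoint(p,l)[:3]: print(l,round(r["conf"],2),np.round(r["centre"],1),np.round(at_z(p,r["centre"],z),4))
E
```

```text
pics
{'clock': np.float64(0.0), 'qpos': array([-1.401,  0.522, -0.036,  1.6  ,  0.021,  1.021, -0.113]), 'qd': array([-0.001, -0.002,  0.002, -0.001, -0.001, -0.   , -0.001]), 'joint_efforts': array([-1.0000e-03, -9.2709e+01,  1.9800e+00, -3.6994e+01,  1.8000e-02,
        8.0000e-03, -0.0000e+00]), 'position': array([0.148, 0.607, 0.239]), 'tool_rot': array([-1.505,  1.57 , -1.745]), 'force': array([-0.697, -0.962,  0.438]), 'moment': array([-0.03 ,  0.04 , -0.041]), 'grip_width': np.float64(0.086)}
0.008
scene 423.9524908338722 [0.928 0.285 0.854]
light_box 0.61 [301.5 265.6] [0.6631 0.0321 0.    ]
light_box 0.59 [281.1 200.5] [ 0.5714 -0.1146  0.    ]
cap_top 0.72 [335.3 181.6] [ 0.4807 -0.027   0.064 ]
cap_top 0.67 [279.9 201.6] [ 0.6019 -0.0847  0.064 ]
foot_place 0.86 [333.9 199.5] [ 0.4867 -0.0221  0.    ]
wedge 0.79 [420.5 195.1] [0.3399 0.1266 0.    ]
wedge 0.7 [386.2 231.1] [0.4738 0.1212 0.    ]
wedge_tip 0.6 [364.3 223.7] [0.4913 0.0721 0.    ]
wedge_tip 0.58 [418.6 212.6] [0.384 0.15  0.   ]
wedge_back 0.81 [412.9 243.3] [0.4634 0.1851 0.007 ]
wedge_back 0.67 [282.4 198.8] [ 0.5688 -0.1122  0.007 ]
wedge_back 0.57 [424.  173.2] [0.2847 0.0991 0.007 ]
top 380.7103883960349 [ 0.39  -0.062  0.907]
light_box 0.58 [337.6 185.7] [ 0.5743 -0.1133  0.    ]
cap_top 0.72 [302.4 214.1] [ 0.495 -0.032  0.064]
wedge 0.83 [235.2 223.8] [0.4761 0.1293 0.    ]
wedge 0.68 [230.6 282.2] [0.3398 0.1324 0.    ]
wedge_tip 0.84 [224.7 256.5] [0.3986 0.1496 0.    ]
wedge_tip 0.8 [258.4 219.5] [0.4876 0.0748 0.    ]
wedge_back 0.97 [238.2 306.5] [0.2862 0.1106 0.007 ]
wedge_back 0.77 [213.9 232.7] [0.4534 0.1765 0.007 ]
wedge_back 0.5 [299.9 214.6] [ 0.5007 -0.0241  0.007 ]
wrist 309.70691628693146 [0.07  0.627 0.374]
```

View pics/scene0.png

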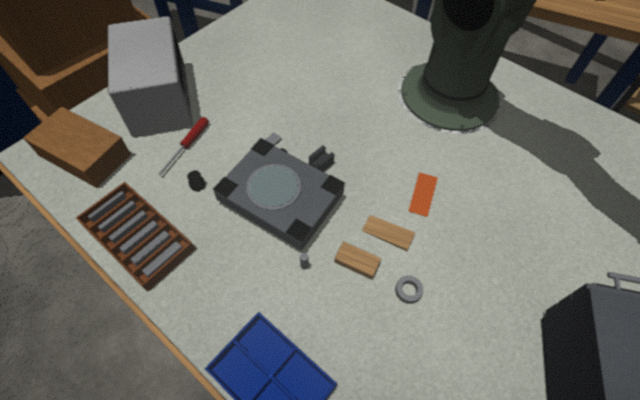

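View pics/top0.png

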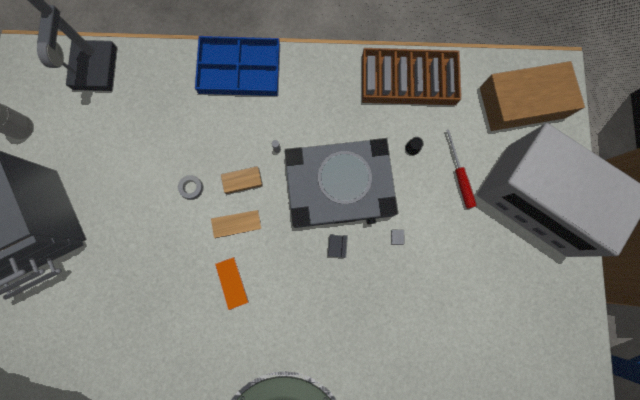

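View pics/wrist0.png

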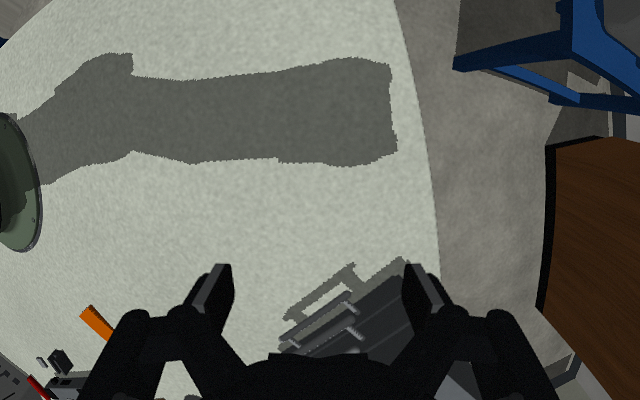

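The top view shows the light box with its black pads at about (301,214), (293,157), (379,147) and (385,206). The wedge is at (235,224), the thicker spacer at (241,180) and the orange decoy at (232,283). Next I'll fit the poses precisely.

```bash
cat > fit.py <<'E'
from h import *
from scipy.optimize import least_squares
def boxfit():
    res=[]
    for n in("top","scene"):
        p=grab_frame(n);im=p["pixels"]
        m=cut_out(p,"light_box")
        if not m: continue
        mk=m[0]["pixels"]; mk2=cv2.dilate(mk.astype(np.uint8),np.ones((3,3)))>0
        g=im.max(2); d=((g<45)&mk2).astype(np.uint8)
        k,lab,st,ce=cv2.connectedComponentsWithStats(d)
        print(n,m[0]["conf"])
        for i in range(1,k):
            if st[i,4]>60: print(st[i],np.round(ce[i],1),np.round(at_z(p,ce[i],.064),4))
        cv2.imwrite(f"pics/{n}_mask.png",np.hstack([cv2.resize(im[120:260,200:420],None,fx=3,fy=3)]))
def wedgefit(verbose=1):
    H=[]
    for n in("top","scene"):
        p=grab_frame(n)
        for m in cut_out(p,"wedge"):
            mk=m["pixels"].astype(np.uint8)
            c,_=cv2.findContours(mk,0,1); c=max(c,key=cv2.contourArea)
            print(n,"wedge",round(m["conf"],2),np.round(m["centre"],1),mk.sum(),np.round(np.mean(p["pixels"][m["pixels"]],0)))
            b=cv2.boxPoints(cv2.minAreaRect(c))
            print(np.round(b,1).tolist()); print(np.round([at_z(p,q,.008)[:2] for q in b],4).tolist())
if __name__=="__main__": boxfit(); wedgefit()
E
python3 fit.py
```

```text
top 0.79
[371 139  17  17 229] [378.9 147. ] [ 0.6544 -0.2037  0.064 ]
[379 198  18  18 254] [387.5 206.2] [ 0.5172 -0.2226  0.064 ]
[292 208  18  19 269] [300.2 216.6] [ 0.4892 -0.0274  0.064 ]
scene 0.87
[253 140  19  15 147] [262.2 147. ] [ 0.5183 -0.2214  0.064 ]
[322 176  21  18 210] [332.5 184.8] [ 0.4916 -0.0263  0.064 ]
[215 178  22  19 210] [225.2 186.8] [ 0.654  -0.2033  0.064 ]
[287 220  24  21 276] [298.6 229.9] [ 0.6269 -0.0072  0.064 ]
top wedge 0.88 [229.1 284.4] 969 [ 16.  89. 175.]
[[213.0, 264.0], [233.6999969482422, 257.1000061035156], [248.8000030517578, 302.3999938964844], [228.10000610351562, 309.29998779296875]]
[[0.3808, 0.1737], [0.3976, 0.1268], [0.2958, 0.0867], [0.2797, 0.133]]
scene wedge 0.8 [386.1 232.5] 949 [ 88. 123. 153.]
[[360.20001220703125, 231.8000030517578], [368.0, 212.89999389648438], [414.6000061035156, 232.10000610351562], [406.79998779296875, 251.0]]
[[0.5182, 0.0797], [0.4671, 0.0633], [0.4379, 0.1725], [0.4885, 0.1856]]
scene wedge 0.76 [422.8 195.2] 844 [ 56.  94. 171.]
[[406.5, 211.3000030517578], [417.5, 171.1999969482422], [437.6000061035156, 176.6999969482422], [426.5, 216.8000030517578]]
[[0.4047, 0.128], [0.291, 0.0839], [0.2726, 0.1302], [0.3865, 0.1712]]
scene wedge 0.64 [277.3 192.1] 8093 [87. 86. 81.]
[[209.1999969482422, 194.60000610351562], [252.8000030517578, 124.9000015258789], [348.5, 184.6999969482422], [304.8999938964844, 254.39999389648438]]
[[0.6746, -0.2497], [0.4521, -0.3287], [0.435, -0.0196], [0.6413, 0.0226]]
scene wedge 0.38 [190.6 136. ] 446 [ 56.  59. 105.]
[[155.0, 169.60000610351562], [202.10000610351562, 114.69999694824219], [210.0, 121.4000015258789], [162.89999389648438, 176.3000030517578]]
[[0.7131, -0.4042], [0.5163, -0.4567], [0.5186, -0.4228], [0.7131, -0.3739]]
```

Run:
```python
import cv2
a=cv2.imread("pics/top0.png")[130:320,170:420];cv2.imwrite("pics/topz.png",cv2.resize(a,None,fx=3.1,fy=3.1,interpolation=2))
a=cv2.imread("pics/scene0.png")[120:300,200:450];cv2.imwrite("pics/scenez.png",cv2.resize(a,None,fx=3.1,fy=3.1,interpolation=2))
```

```text
(no output)
```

View pics/topz.png

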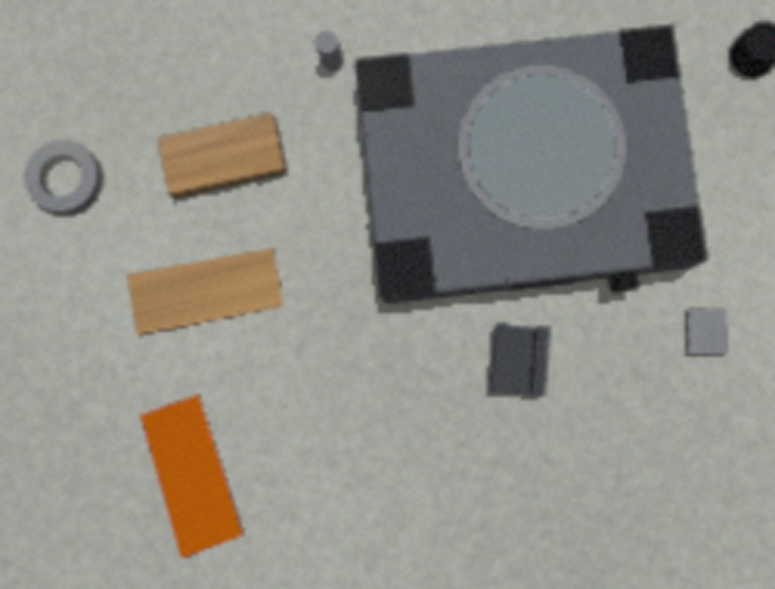

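View pics/scenez.png

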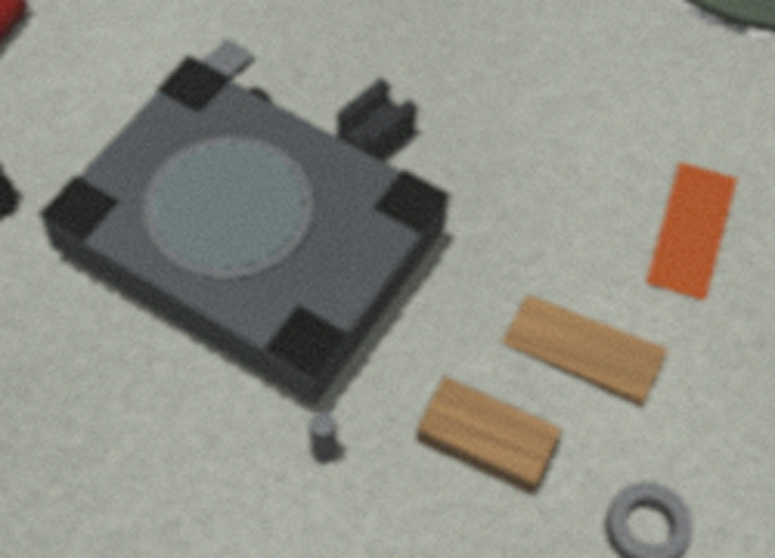

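The zoom confirms this: the wedge's thick side is away from the box, and the spacer lies on its +x side. I'll fit 3D models to both.

```bash
cat > fit2.py <<'E'
from h import *
from scipy.optimize import minimize
def verts_wedge(q):
    x,y,a=q;c,s=np.cos(a),np.sin(a);V=[]
    for lx,h in((-.055,.014),(.055,.002)):
        for ly in(-.023,.023):
            for z in(0,h): V.append((x+c*lx-s*ly,y+s*lx+c*ly,z))
    return V
def fill(p,V,S=4):
    P=np.array([proj(p,v) for v in V]); m=np.zeros((400*S,640*S),np.uint8)
    h=cv2.convexHull(((P+.5)*S-.5).astype(np.float32))
    cv2.fillConvexPoly(m,np.round(h*16).astype(np.int32),255,cv2.LINE_AA,4)
    return cv2.resize(m,(640,400),interpolation=cv2.INTER_AREA).astype(float)/255
def wood(p,c0,r=60):
    im=p["pixels"].astype(int);d=((im[...,2]-im[...,0])>28).astype(np.uint8)
    orange=(im[...,2]-im[...,0]>110);d[orange]=0
    k,lab,st,ce=cv2.connectedComponentsWithStats(d)
    ok=[i for i in range(1,k) if st[i,4]>100]
    if not ok: return None
    i=min(ok,key=lambda i:np.hypot(*(ce[i]-c0))); return (lab==i).astype(float),ce[i]
def fit_wedge(q0,P=None):
    P=P or [grab_frame("top"),grab_frame("scene")]
    out=[]
    D=[]
    for p in P:
        m,ce=wood(p,proj(p,(q0[0],q0[1],.005))); D.append((p,m)); print("area",m.sum(),np.round(ce,1),"model",round(fill(p,verts_wedge(q0)).sum()))
    for sub in (D[:1],D[1:],D):
        f=lambda q:sum(np.abs(fill(p,verts_wedge(q))-m).sum() for p,m in sub)
        r=minimize(f,q0,method="Nelder-Mead",options=dict(initial_simplex=np.array(q0)+np.array([[0,0,0],[.008,0,0],[0,.008,0],[0,0,.15]]),xatol=1e-5,fatol=.1))
        q=r.x;tip=q[:2]+.055*np.array([np.cos(q[2]),np.sin(q[2])]);bk=2*q[:2]-tip
        print("wedge",np.round(q,4),"tip",np.round(tip,4),"back",np.round(bk,4),round(r.fun,1)); out.append(q)
    return out
def verts_sq(x,y,a,cx,cy,h=.02,z=.064):
    c,s=np.cos(a),np.sin(a);return [(x+c*(cx+i*h)-s*(cy+j*h),y+s*(cx+i*h)+c*(cy+j*h),z) for i,j in((-1,-1),(1,-1),(1,1),(-1,1))]
def fit_box(q0,P=None):
    # lid face rectangle silhouette+pads: intensity-model fit on lid region
    P=P or [grab_frame("top"),grab_frame("scene")]
    for sub in (P[:1],P[1:],P):
        def f(q):
            e=0
            for p in sub:
                g=cv2.cvtColor(p["pixels"],cv2.COLOR_BGR2GRAY).astype(float)
                for sx in(-1,1):
                    for sy in(-1,1):
                        m=fill(p,verts_sq(*q,sx*.07,sy*.1))
                        e+=(g*m).sum()/m.sum()
            return e
        r=minimize(f,q0,method="Nelder-Mead",options=dict(initial_simplex=np.array(q0)+np.array([[0,0,0],[.006,0,0],[0,.006,0],[0,0,.05]]),xatol=1e-5,fatol=.01))
        x,y,a=r.x;c,s=np.cos(a),np.sin(a);T=lambda u,v:np.round([x+c*u-s*v,y+s*u+c*v],4)
        print("box",np.round(r.x,4),"cap",T(-.07,.1),"foot",T(-.076,.106),round(r.fun,1))
    return r.x
if __name__=="__main__":
    P=[grab_frame("top"),grab_frame("scene")]
    q=fit_wedge([.476,.125,-1.27],P); fit_box([.572,-.115,.14],P)
E
python3 fit2.py
```

```text
area 969.0 [235.4 223.4] model 973
area 952.0 [388.7 231.8] model 991
wedge [ 0.477   0.1265 -1.3506] tip [0.4891 0.0729] back [0.465  0.1802] 33.9
wedge [ 0.4739  0.1252 -1.3408] tip [0.4865 0.0717] back [0.4614 0.1788] 48.1
wedge [ 0.476   0.1259 -1.3542] tip [0.4878 0.0722] back [0.4641 0.1796] 147.8
box [ 0.5712 -0.1152  0.1382] cap [ 0.4881 -0.0258] foot [ 0.4813 -0.0206] 180.9
box [ 0.5737 -0.1131  0.1334] cap [ 0.491  -0.0233] foot [ 0.4843 -0.0182] 173.0
box [ 0.5722 -0.1145  0.1363] cap [ 0.4892 -0.025 ] foot [ 0.4825 -0.0198] 358.7
```

Run:
```python
from h import *
p,R=say()
go([.42,.32,.2],p,R,42)
go([.489,-.025,.12],p,R,8)
```

```text
t 1.25 p [0.1485 0.6071 0.2393] F [ 0.24 -0.48  0.24] w 0.0851 yjaw deg 76.25 q [-1.4   0.52 -0.04  1.6   0.02  1.02 -0.11]
d [  3.93 -21.44  33.2 ] r [ 3.43 -0.    0.  ]
d [ 11.93 -53.31  48.1 ] r [6.83 0.   0.  ]
```

>>> send_rows:
  rows:
    - {"dx": 1, "dy": -3, "dz": 4.7, "rx": 0.5, "fingers": 1}
    - {"dx": 2, "dy": -6, "dz": 9.4, "rx": 1.0, "fingers": 1}
    - {"dx": 2.5, "dy": -9, "dz": 14.1, "rx": 1.5, "fingers": 1}
    - {"dx": 3, "dy": -12, "dz": 18.8, "rx": 2.0, "fingers": 1}
    - {"dx": 3.5, "dy": -15, "dz": 23.5, "rx": 2.5, "fingers": 1}
    - {"dx": 3.9, "dy": -18, "dz": 28, "rx": 3.0, "fingers": 1}
    - {"dx": 3.9, "dy": -21.4, "dz": 33.2, "rx": 3.4, "fingers": 1}
    - {"dx": 4, "dy": -26, "dz": 35, "rx": 4.0, "fingers": 1}

```text
invalid input at $.rows[0]: expected keys dx, dy, dz, rx, ry, rz, fingers
```

Run:
```python
from h import *
p,R=say()
go([.489,-.025,.12],p,R,8)
go([.489,-.025,.09],p,R,8)
```

```text
t 1.25 p [0.1485 0.6071 0.2393] F [ 0.24 -0.48  0.24] w 0.0851 yjaw deg 76.25 q [-1.4   0.52 -0.04  1.6   0.02  1.02 -0.11]
d [ 11.93 -53.31  48.1 ] r [6.83 0.   0.  ]
d [ 14.93 -53.31  48.1 ] r [6.83 0.   0.  ]
```

>>> send_rows:
  rows:
    - {"dx": 1, "dy": -3, "dz": 4.7, "rx": 0.5, "ry": 0, "rz": 0, "fingers": 1}
    - {"dx": 2, "dy": -6, "dz": 9.4, "rx": 1.0, "ry": 0, "rz": 0, "fingers": 1}
    - {"dx": 2.5, "dy": -9, "dz": 14.1, "rx": 1.5, "ry": 0, "rz": 0, "fingers": 1}
    - {"dx": 3, "dy": -12, "dz": 18.8, "rx": 2.0, "ry": 0, "rz": 0, "fingers": 1}
    - {"dx": 3.5, "dy": -15, "dz": 23.5, "rx": 2.5, "ry": 0, "rz": 0, "fingers": 1}
    - {"dx": 3.9, "dy": -18, "dz": 28, "rx": 3.0, "ry": 0, "rz": 0, "fingers": 1}
    - {"dx": 3.9, "dy": -21.4, "dz": 33.2, "rx": 3.4, "ry": 0, "rz": 0, "fingers": 1}
    - {"dx": 4, "dy": -26, "dz": 35, "rx": 4.0, "ry": 0, "rz": 0, "fingers": 1}

```text
clock: 2.25
position: [0.4289, 0.2694, 0.1993]
tool_rot: [0.986, 1.57, 0.043]
force: [-0.3, 0.2, 0.1]
grip_width: -0.0001
```

Run:
```python
from h import *
p,R=say()
go([.489,-.025,.12],p,R,8)
go([.489,-.025,.09],p,R,8)
```

```text
t 2.25 p [0.4289 0.2694 0.1993] F [-0.33  0.17  0.09] w -0.0001 yjaw deg 35.98 q [-0.83  0.39  0.2   1.96 -0.11  0.8   0.05]
d [  7.94 -12.44  27.35] r [ 2.8   0.   -0.01]
d [ 10.94 -12.44  27.35] r [ 2.8   0.   -0.01]
```

>>> send_rows:
  rows:
    - {"dx": 1, "dy": -2, "dz": 4.5, "rx": 0.4, "ry": 0, "rz": 0, "fingers": 1}
    - {"dx": 2, "dy": -4, "dz": 9, "rx": 0.8, "ry": 0, "rz": 0, "fingers": 1}
    - {"dx": 3, "dy": -6, "dz": 13.5, "rx": 1.2, "ry": 0, "rz": 0, "fingers": 1}
    - {"dx": 5, "dy": -8, "dz": 18, "rx": 1.6, "ry": 0, "rz": 0, "fingers": 1}
    - {"dx": 7, "dy": -10.3, "dz": 22.6, "rx": 2.2, "ry": 0, "rz": 0, "fingers": 1}
    - {"dx": 8.5, "dy": -12.4, "dz": 27.3, "rx": 2.8, "ry": 0, "rz": 0, "fingers": 1}
    - {"dx": 10, "dy": -12.4, "dz": 27.3, "rx": 2.8, "ry": 0, "rz": 0, "fingers": 1}
    - {"dx": 11.2, "dy": -12.4, "dz": 27.3, "rx": 2.8, "ry": 0, "rz": 0, "fingers": 1}

```text
clock: 3.25
position: [0.4881, -0.0218, 0.0866]
tool_rot: [-2.599, 1.57, 2.258]
force: [0.5, 0.1, -0.2]
grip_width: 0.0002
```

Run:
```python
from h import *
p,R=say()
p=grab_frame("scene");cv2.imwrite("pics/s1.png",cv2.resize(p["pixels"][60:300,180:480],None,fx=2.5,fy=2.5))
```

```text
t 3.25 p [ 0.4881 -0.0218  0.0866] F [ 0.48  0.1  -0.2 ] w 0.0002 yjaw deg 8.28 q [-0.28  0.57  0.27  2.08 -0.29  0.52  0.35]
```

View pics/s1.png

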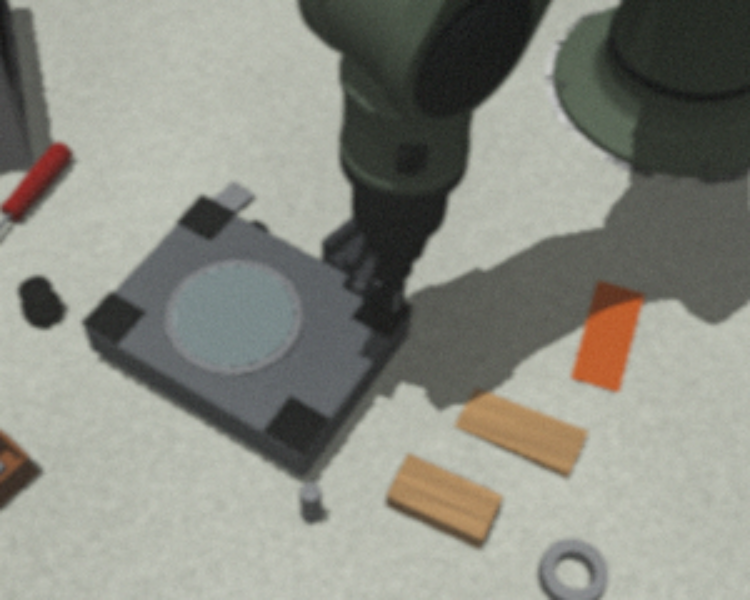

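>>> send_rows:
  rows:
    - {"dx": 0.4, "dy": 0, "dz": 0.3, "rx": 0, "ry": 0, "rz": 0, "fingers": 1}
    - {"dx": 0.8, "dy": 0, "dz": 0.3, "rx": 0, "ry": 0, "rz": 0, "fingers": 1}
    - {"dx": 1.1, "dy": 0, "dz": 0.3, "rx": 0, "ry": 0, "rz": 0, "fingers": 1}
    - {"dx": 1.3, "dy": 0, "dz": 0.3, "rx": 0, "ry": 0, "rz": 0, "fingers": 1}
    - {"dx": 1.4, "dy": 0, "dz": 0.3, "rx": 0, "ry": 0, "rz": 0, "fingers": 1}
    - {"dx": 1.5, "dy": 0, "dz": 0.3, "rx": 0, "ry": 0, "rz": 0, "fingers": 1}
    - {"dx": 1.6, "dy": 0, "dz": 0.3, "rx": 0, "ry": 0, "rz": 0, "fingers": 1}
    - {"dx": 1.7, "dy": 0, "dz": 0.3, "rx": 0, "ry": 0, "rz": 0, "fingers": 1}

```text
clock: 4.3
position: [0.4884, -0.0249, 0.0703]
tool_rot: [-2.228, 1.57, 2.628]
force: [-3.3, 2.5, 4.6]
grip_width: 0.0002
```

Run:
```python
from h import *
p,R=say()
```

```text
t 4.3 p [ 0.4884 -0.0249  0.0703] F [-3.33  2.48  4.56] w 0.0002 yjaw deg 8.26 q [-0.26  0.6   0.25  2.09 -0.31  0.49  0.37]
```

>>> send_rows:
  rows:
    - {"dx": 0.05, "dy": 0, "dz": 0, "rx": 0, "ry": 0, "rz": 0, "fingers": 1}
    - {"dx": 0.1, "dy": 0, "dz": 0, "rx": 0, "ry": 0, "rz": 0, "fingers": 1}
    - {"dx": 0.15, "dy": 0, "dz": 0, "rx": 0, "ry": 0, "rz": 0, "fingers": 1}
    - {"dx": 0.2, "dy": 0, "dz": 0, "rx": 0, "ry": 0, "rz": 0, "fingers": 1}
    - {"dx": 0.25, "dy": 0, "dz": 0, "rx": 0, "ry": 0, "rz": 0, "fingers": 1}
    - {"dx": 0.25, "dy": 0, "dz": 0, "rx": 0, "ry": 0, "rz": 0, "fingers": 1}
    - {"dx": 0.25, "dy": 0, "dz": 0, "rx": 0, "ry": 0, "rz": 0, "fingers": 1}
    - {"dx": 0.25, "dy": 0, "dz": 0, "rx": 0, "ry": 0, "rz": 0, "fingers": 1}

```text
clock: 5.3
position: [0.4885, -0.025, 0.0678]
tool_rot: [-2.069, 1.571, 2.787]
force: [-4.5, 2.1, 5.0]
grip_width: -0.0001
```

Run:
```python
from h import *
p,R=say()
p,R=say()
```

```text
t 5.3 p [ 0.4885 -0.025   0.0678] F [-4.48  2.07  5.03] w -0.0001 yjaw deg 8.26 q [-0.26  0.61  0.25  2.09 -0.31  0.48  0.37]
t 5.3 p [ 0.4885 -0.025   0.0678] F [-4.48  2.07  5.03] w -0.0001 yjaw deg 8.26 q [-0.26  0.61  0.25  2.09 -0.31  0.48  0.37]
```

>>> send_rows:
  rows:
    - {"dx": 0.05, "dy": 0, "dz": 0, "rx": 0, "ry": 0, "rz": 0, "fingers": 1}
    - {"dx": 0.1, "dy": -0.05, "dz": -0.03, "rx": 0, "ry": 0, "rz": 0, "fingers": 1}
    - {"dx": 0.15, "dy": -0.1, "dz": -0.06, "rx": 0, "ry": 0, "rz": 0, "fingers": 1}
    - {"dx": 0.15, "dy": -0.1, "dz": -0.06, "rx": 0, "ry": 0, "rz": 0, "fingers": 1}
    - {"dx": 0.15, "dy": -0.1, "dz": -0.06, "rx": 0, "ry": 0, "rz": 0, "fingers": 1}
    - {"dx": 0.15, "dy": -0.1, "dz": -0.06, "rx": 0, "ry": 0, "rz": 0, "fingers": 1}
    - {"dx": 0.15, "dy": -0.1, "dz": -0.06, "rx": 0, "ry": 0, "rz": 0, "fingers": 1}
    - {"dx": 0.15, "dy": -0.1, "dz": -0.06, "rx": 0, "ry": 0, "rz": 0, "fingers": 1}

```text
clock: 6.3
position: [0.4883, -0.0248, 0.0672]
tool_rot: [1.455, 1.569, 0.028]
force: [-5.0, 0.3, 25.8]
grip_width: -0.0001
```

Run:
```python
from h import *
p,R=say()
p,R=say()
```

```text
t 6.3 p [ 0.4883 -0.0248  0.0672] F [-5.03  0.29 25.79] w -0.0001 yjaw deg 8.24 q [-0.26  0.61  0.25  2.09 -0.31  0.48  0.37]
t 6.3 p [ 0.4883 -0.0248  0.0672] F [-5.03  0.29 25.79] w -0.0001 yjaw deg 8.24 q [-0.26  0.61  0.25  2.09 -0.31  0.48  0.37]
```

Run:
```python
from h import *
p,R=say()
go([.4885,-.025,.10],p,R)
go([.5153,.1493,.10],p,R,-77.4)
```

```text
t 6.3 p [ 0.4883 -0.0248  0.0672] F [-5.03  0.29 25.79] w -0.0001 yjaw deg 8.24 q [-0.26  0.61  0.25  2.09 -0.31  0.48  0.37]
d [-3.28  0.03  0.02] r [0 0 0]
d [ -3.28   5.17 -16.85] r [ 8.56 -0.01 -0.01]
```

>>> send_rows:
  rows:
    - {"dx": -0.5, "dy": 0, "dz": 0, "rx": 0, "ry": 0, "rz": 0, "fingers": 1}
    - {"dx": -2, "dy": 0, "dz": 0, "rx": 0, "ry": 0, "rz": 0, "fingers": 1}
    - {"dx": -4, "dy": 0, "dz": 0, "rx": 0.5, "ry": 0, "rz": 0, "fingers": 0.29}
    - {"dx": -4.5, "dy": 1, "dz": -4, "rx": 1.5, "ry": 0, "rz": 0, "fingers": 0.29}
    - {"dx": -4.5, "dy": 2, "dz": -8, "rx": 2.5, "ry": 0, "rz": 0, "fingers": 0.29}
    - {"dx": -4.5, "dy": 3, "dz": -12, "rx": 3.5, "ry": 0, "rz": 0, "fingers": 0.29}
    - {"dx": -4.5, "dy": 4, "dz": -15, "rx": 4.5, "ry": 0, "rz": 0, "fingers": 0.29}
    - {"dx": -4.5, "dy": 5.2, "dz": -16.8, "rx": 5.5, "ry": 0, "rz": 0, "fingers": 0.29}

```text
clock: 7.3
position: [0.5149, 0.1512, 0.1121]
tool_rot: [-2.757, 1.57, 1.136]
force: [-0.0, -0.2, -0.4]
grip_width: 0.0304
```

Run:
```python
from h import *
from fit2 import *
p,R=say()
go([.5153,.1493,.06],p,R,-77.4)
P=[grab_frame("top"),grab_frame("scene")]
for n,q in zip("ts",P): cv2.imwrite(f"pics/m2{n}.png",q["pixels"])
fit_box([.572,-.115,.14],P)
for q in P[:2]:
    for l in("spacer",):
        for r in cut_out(q,l)[:3]:
            c,_=cv2.findContours(r["pixels"].astype(np.uint8),0,1);c=max(c,key=cv2.contourArea);b=cv2.boxPoints(cv2.minAreaRect(c))
            print(l,round(r["conf"],2),np.round(r["centre"]),np.round([at_z(q,k,.024)[:2] for k in b],3).tolist())
```

```text
t 7.3 p [0.5149 0.1512 0.1121] F [-0.05 -0.23 -0.38] w 0.0304 yjaw deg -46.96 q [-0.81  0.65  0.59  1.96 -0.55  0.7  -0.7 ]
d [5.2  0.17 0.1 ] r [ 3.04 -0.    0.  ]
box [ 0.5712 -0.1151  0.1382] cap [ 0.4881 -0.0257] foot [ 0.4813 -0.0206] 211.3
box [ 0.5737 -0.1131  0.1339] cap [ 0.491  -0.0234] foot [ 0.4842 -0.0182] 204.1
box [ 0.5721 -0.1144  0.1361] cap [ 0.4892 -0.0248] foot [ 0.4824 -0.0197] 420.8
spacer 0.7 [246. 179.] [[0.597, 0.156], [0.614, 0.073], [0.564, 0.063], [0.548, 0.145]]
spacer 0.83 [355. 260.] [[0.62, 0.08], [0.567, 0.066], [0.548, 0.158], [0.6, 0.169]]
```

>>> send_rows:
  rows:
    - {"dx": 1, "dy": 0.2, "dz": 0.1, "rx": 1.0, "ry": 0, "rz": 0, "fingers": 0.29}
    - {"dx": 2.5, "dy": 0.1, "dz": -0.1, "rx": 2.0, "ry": 0, "rz": 0, "fingers": 0.29}
    - {"dx": 4, "dy": 0, "dz": -0.2, "rx": 3.04, "ry": 0, "rz": 0, "fingers": 0.29}
    - {"dx": 5.5, "dy": 0, "dz": -0.2, "rx": 3.04, "ry": 0, "rz": 0, "fingers": 0.29}
    - {"dx": 7, "dy": 0, "dz": -0.2, "rx": 3.04, "ry": 0, "rz": 0, "fingers": 0.29}
    - {"dx": 7, "dy": 0, "dz": -0.2, "rx": 3.04, "ry": 0, "rz": 0, "fingers": 0.29}
    - {"dx": 7, "dy": 0, "dz": -0.2, "rx": 3.04, "ry": 0, "rz": 0, "fingers": 0.29}
    - {"dx": 7, "dy": 0, "dz": -0.2, "rx": 3.04, "ry": 0, "rz": 0, "fingers": 0.29}

```text
clock: 8.5
position: [0.5166, 0.1506, 0.0418]
tool_rot: [-2.846, 1.57, 0.521]
force: [-0.4, 0.9, 1.0]
grip_width: 0.0302
```

Run:
```python
from h import *
from fit2 import *
p,R=say()
go([.5114,.1484,.0115],p,R,-77.4)
print(np.round(R,2))
P=[grab_frame("top"),grab_frame("scene")]
cv2.imwrite("pics/m3.png",np.hstack([cv2.resize(P[0]["pixels"][120:280,160:320],None,fx=2.4,fy=2.4),cv2.resize(P[1]["pixels"][140:300,310:470],None,fx=2.4,fy=2.4)]))
```

```text
t 8.5 p [0.5166 0.1506 0.0418] F [-0.38  0.93  0.99] w 0.0302 yjaw deg -77.11 q [-0.82  0.8   0.61  1.98 -0.8   0.61 -1.01]
d [3.03 0.1  0.55] r [ 0.03 -0.    0.  ]
[[ 0.    0.22 -0.97]
 [ 0.   -0.97 -0.22]
 [-1.   -0.   -0.  ]]
```

View pics/m3.png

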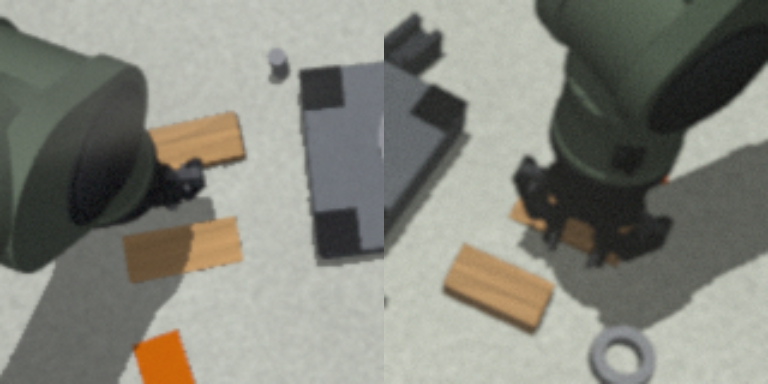

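Run:
```python
from h import *
p,R=say()
go([.4933,.1435,.0115],p,R,-82.2)
```

```text
t 8.6 p [0.5165 0.1506 0.0417] F [-0.45  0.23  0.34] w 0.0299 yjaw deg -77.12 q [-0.82  0.8   0.61  1.98 -0.8   0.61 -1.01]
d [3.02 0.18 2.42] r [ 0.51 -0.    0.  ]
```

>>> send_rows:
  rows:
    - {"dx": 1.0, "dy": 0, "dz": 0.5, "rx": 0, "ry": 0, "rz": 0, "fingers": 0.29}
    - {"dx": 2.0, "dy": 0, "dz": 0.5, "rx": 0, "ry": 0, "rz": 0, "fingers": 0.29}
    - {"dx": 2.6, "dy": 0, "dz": 0.5, "rx": 0, "ry": 0, "rz": 0, "fingers": 0.29}
    - {"dx": 3.0, "dy": 0, "dz": 0.5, "rx": 0, "ry": 0, "rz": 0, "fingers": 0.29}
    - {"dx": 3.0, "dy": 0, "dz": 0.6, "rx": 0, "ry": 0, "rz": 0, "fingers": 0.29}
    - {"dx": 3.0, "dy": 0.05, "dz": 0.8, "rx": 0, "ry": 0, "rz": 0, "fingers": 0.29}
    - {"dx": 3.0, "dy": 0.1, "dz": 1.0, "rx": 0.0, "ry": 0, "rz": 0, "fingers": 0.29}
    - {"dx": 3.0, "dy": 0.1, "dz": 1.2, "rx": 0.05, "ry": 0, "rz": 0, "fingers": 0.29}

```text
clock: 9.6
position: [0.5048, 0.1468, 0.0115]
tool_rot: [-2.99, 1.57, 0.367]
force: [0.2, -0.3, 0.4]
grip_width: 0.0306
```

Run:
```python
from h import *
p,R=say()
go([.4933,.1435,.0115],p,R,-82.2)
```

```text
t 9.6 p [0.5048 0.1468 0.0115] F [ 0.25 -0.27  0.38] w 0.0306 yjaw deg -77.67 q [-0.78  0.83  0.55  2.02 -0.85  0.54 -0.97]
d [-0.    0.08  1.19] r [ 0.45 -0.    0.  ]
```

>>> send_rows:
  rows:
    - {"dx": 0, "dy": 0, "dz": 0.15, "rx": 0.05, "ry": 0, "rz": 0, "fingers": 0.29}
    - {"dx": 0, "dy": 0, "dz": 0.35, "rx": 0.12, "ry": 0, "rz": 0, "fingers": 0.29}
    - {"dx": 0, "dy": 0.03, "dz": 0.55, "rx": 0.2, "ry": 0, "rz": 0, "fingers": 0.29}
    - {"dx": 0, "dy": 0.05, "dz": 0.75, "rx": 0.28, "ry": 0, "rz": 0, "fingers": 0.29}
    - {"dx": 0, "dy": 0.06, "dz": 0.95, "rx": 0.36, "ry": 0, "rz": 0, "fingers": 0.29}
    - {"dx": 0, "dy": 0.08, "dz": 1.15, "rx": 0.45, "ry": 0, "rz": 0, "fingers": 0.29}
    - {"dx": 0, "dy": 0.08, "dz": 1.2, "rx": 0.46, "ry": 0, "rz": 0, "fingers": 0.29}
    - {"dx": 0, "dy": 0.08, "dz": 1.2, "rx": 0.46, "ry": 0, "rz": 0, "fingers": 0.29}

```text
clock: 10.6
position: [0.4932, 0.1435, 0.0113]
tool_rot: [0.054, 1.571, -2.952]
force: [-0.2, -0.1, -1.4]
grip_width: 0.0304
```

Run:
```python
from h import *
p,R=say()
P=[grab_frame("top"),grab_frame("scene")]
cv2.imwrite("pics/m4.png",np.hstack([cv2.resize(P[0]["pixels"][120:280,160:320],None,fx=2.4,fy=2.4),cv2.resize(P[1]["pixels"][140:300,310:470],None,fx=2.4,fy=2.4)]))
```

```text
t 10.6 p [0.4932 0.1435 0.0113] F [-0.22 -0.12 -1.43] w 0.0304 yjaw deg -82.24 q [-0.79  0.82  0.56  2.05 -0.88  0.53 -1.01]
```

View pics/m4.png

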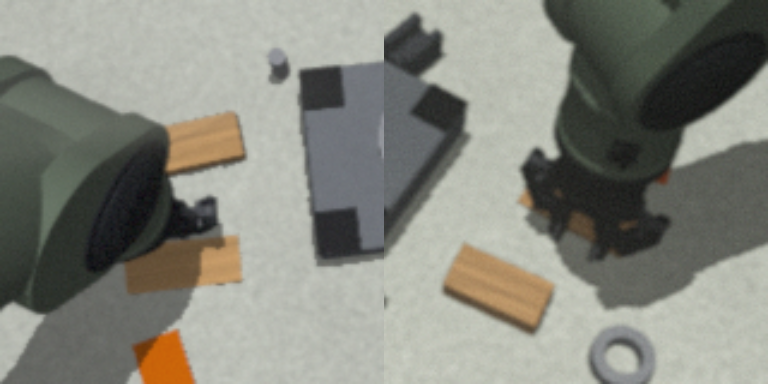

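>>> send_rows:
  rows:
    - {"dx": 0, "dy": 0, "dz": -0.4, "rx": 0, "ry": 0, "rz": 0, "fingers": 0.29}
    - {"dx": 0, "dy": 0, "dz": -0.8, "rx": 0, "ry": 0, "rz": 0, "fingers": 0.29}
    - {"dx": -2, "dy": 0, "dz": -0.8, "rx": 0, "ry": 0, "rz": 0, "fingers": 0.29}
    - {"dx": -5, "dy": -0.5, "dz": -0.8, "rx": -1, "ry": 0, "rz": 0, "fingers": 0.67}
    - {"dx": -8, "dy": -2, "dz": 1, "rx": -2, "ry": 0, "rz": 0, "fingers": 0.67}
    - {"dx": -8, "dy": -5.5, "dz": 3.5, "rx": -3, "ry": 0, "rz": 0, "fingers": 0.67}
    - {"dx": -8, "dy": -9.5, "dz": 5, "rx": -4, "ry": 0, "rz": 0, "fingers": 0.67}
    - {"dx": -8, "dy": -13, "dz": 5, "rx": -5, "ry": 0, "rz": 0, "fingers": 0.67}

```text
clock: 11.7
position: [0.4252, 0.267, 0.0915]
tool_rot: [-1.76, 1.57, 2.396]
force: [1.1, -0.2, -0.0]
grip_width: 0.0141
```

Run:
```python
from h import *
from fit2 import *
p,R=say()
go([.451,.205,.06],p,R,8)
P=[grab_frame("top"),grab_frame("scene")]
cv2.imwrite("pics/m5.png",np.hstack([cv2.resize(P[0]["pixels"][120:280,160:320],None,fx=2.4,fy=2.4),cv2.resize(P[1]["pixels"][140:300,310:470],None,fx=2.4,fy=2.4)]))
fit_wedge([.4615,.125,-1.434],P)
```

```text
t 11.7 p [0.4252 0.267  0.0915] F [ 1.11 -0.16 -0.04] w 0.0141 yjaw deg -31.87 q [-1.05  0.63  0.51  2.06 -0.54  0.59 -0.72]
d [3.15 5.47 3.9 ] r [-3.99 -0.    0.  ]
area 984.0 [235.5 229.7] model 976
area 939.0 [392.3 227.3] model 970
wedge [ 0.4621  0.1254 -1.4327] tip [0.4696 0.0709] back [0.4545 0.1798] 35.7
wedge [ 0.459   0.1244 -1.426 ] tip [0.467 0.07 ] back [0.4511 0.1789] 45.3
wedge [ 0.4611  0.1248 -1.4287] tip [0.4689 0.0703] back [0.4533 0.1792] 142.0
```

View pics/m5.png

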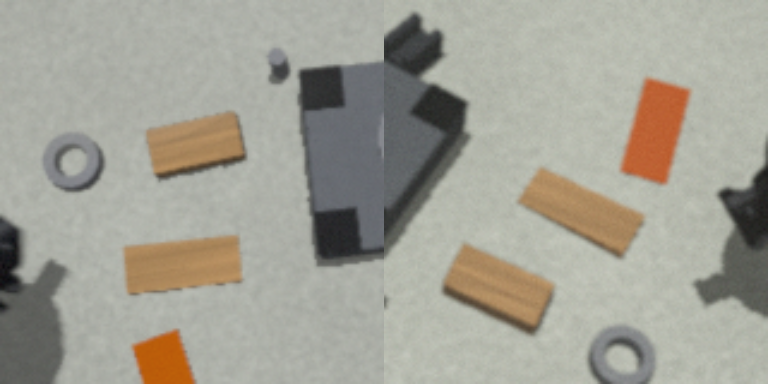

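>>> send_rows:
  rows:
    - {"dx": 0.5, "dy": 1.3, "dz": 1, "rx": -1, "ry": 0, "rz": 0, "fingers": 0.67}
    - {"dx": 1, "dy": 2.7, "dz": 2, "rx": -2, "ry": 0, "rz": 0, "fingers": 0.67}
    - {"dx": 2, "dy": 4, "dz": 3, "rx": -3, "ry": 0, "rz": 0, "fingers": 0.67}
    - {"dx": 3, "dy": 5.4, "dz": 3.9, "rx": -4, "ry": 0, "rz": 0, "fingers": 0.67}
    - {"dx": 4.5, "dy": 5.4, "dz": 3.9, "rx": -4, "ry": 0, "rz": 0, "fingers": 0.67}
    - {"dx": 6, "dy": 5.4, "dz": 3.9, "rx": -4, "ry": 0, "rz": 0, "fingers": 0.67}
    - {"dx": 7.4, "dy": 5.4, "dz": 3.9, "rx": -4, "ry": 0, "rz": 0, "fingers": 0.67}
    - {"dx": 7.9, "dy": 5.4, "dz": 3.9, "rx": -4, "ry": 0, "rz": 0, "fingers": 0.67}

```text
clock: 12.8
position: [0.4504, 0.2039, 0.0111]
tool_rot: [-1.087, 1.569, -2.523]
force: [0.8, 0.3, 0.6]
grip_width: 0.0137
```

Run:
```python
from h import *
p,R=say()
d=np.array([.1413,-.98997]); b=np.array([.4535,.1795])
for k in (-.013,0.0,.05,.085):
    t=b+d*(k-.011); go([t[0],t[1],.0115],p,R,8.1)
P=[grab_frame("top"),grab_frame("scene")]
cv2.imwrite("pics/m6.png",np.hstack([cv2.resize(P[0]["pixels"][120:280,160:320],None,fx=2.4,fy=2.4),cv2.resize(P[1]["pixels"][140:300,310:470],None,fx=2.4,fy=2.4)]))
```

```text
t 12.8 p [0.4504 0.2039 0.0111] F [0.84 0.33 0.57] w 0.0137 yjaw deg 7.73 q [-0.7   0.72  0.21  2.08 -0.39  0.37 -0.05]
d [-0.04 -0.04  0.06] r [-0.04  0.    0.01]
d [-0.03 -0.03  1.36] r [-0.04  0.    0.01]
d [-0.03  0.    6.36] r [-0.04  0.    0.01]
d [-0.03  0.02  9.86] r [-0.04  0.    0.01]
```

View pics/m6.png

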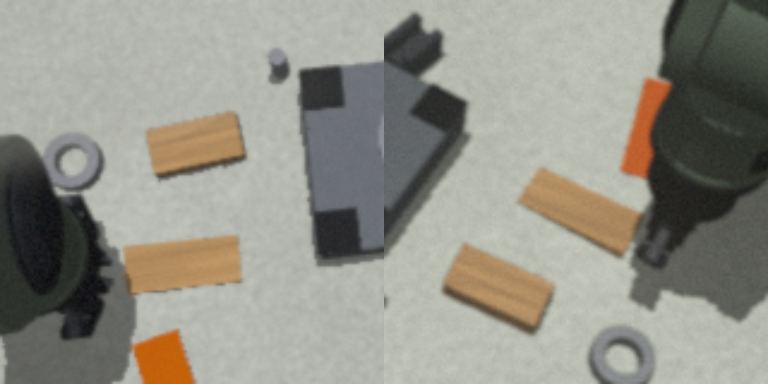

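>>> send_rows:
  rows:
    - {"dx": 0, "dy": 0, "dz": 0.8, "rx": -0.04, "ry": 0, "rz": 0, "fingers": 0.67}
    - {"dx": 0, "dy": 0, "dz": 1.3, "rx": -0.04, "ry": 0, "rz": 0, "fingers": 0.67}
    - {"dx": 0, "dy": 0, "dz": 1.6, "rx": -0.04, "ry": 0, "rz": 0, "fingers": 0.67}
    - {"dx": 0, "dy": 0, "dz": 2.2, "rx": -0.04, "ry": 0, "rz": 0, "fingers": 0.67}
    - {"dx": 0, "dy": 0, "dz": 2.8, "rx": -0.04, "ry": 0, "rz": 0, "fingers": 0.67}
    - {"dx": 0, "dy": 0, "dz": 3.5, "rx": -0.04, "ry": 0, "rz": 0, "fingers": 0.67}
    - {"dx": 0, "dy": 0, "dz": 4.2, "rx": -0.04, "ry": 0, "rz": 0, "fingers": 0.67}
    - {"dx": 0, "dy": 0, "dz": 4.8, "rx": -0.04, "ry": 0, "rz": 0, "fingers": 0.67}

```text
clock: 13.9
position: [0.4576, 0.1557, 0.0123]
tool_rot: [0.403, 1.571, -1.026]
force: [0.2, 0.4, 1.2]
grip_width: 0.0141
```

Run:
```python
from h import *
from fit2 import *
p,R=say()
P=[grab_frame("top"),grab_frame("scene")]
cv2.imwrite("pics/m7.png",np.hstack([cv2.resize(P[0]["pixels"][120:280,160:320],None,fx=2.4,fy=2.4),cv2.resize(P[1]["pixels"][140:300,310:470],None,fx=2.4,fy=2.4)]))
fit_wedge([.466,.09,-1.434],P)
```

```text
t 13.9 p [0.4576 0.1557 0.0123] F [0.19 0.4  1.2 ] w 0.0141 yjaw deg 8.15 q [-0.59  0.71  0.19  2.11 -0.36  0.35  0.04]
area 962.0 [250.7 227.9] model 967
area 809.0 [375.9 218.8] model 941
wedge [ 0.4671  0.0905 -1.4303] tip [0.4748 0.036 ] back [0.4594 0.1449] 38.5
wedge [ 0.4643  0.0862 -1.4181] tip [0.4727 0.0319] back [0.4559 0.1406] 131.8
wedge [ 0.4664  0.0894 -1.4344] tip [0.4738 0.035 ] back [0.4589 0.1439] 239.1
```

View pics/m7.png

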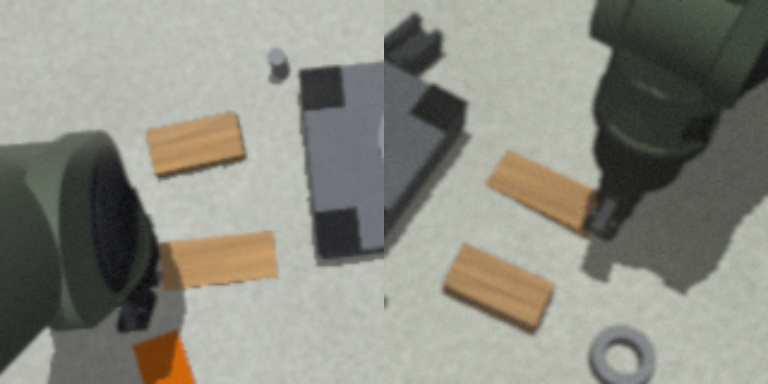

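>>> send_rows:
  rows:
    - {"dx": 0.03, "dy": 0, "dz": 0.4, "rx": 0, "ry": 0, "rz": 0, "fingers": 0.67}
    - {"dx": 0.05, "dy": 0, "dz": 1.0, "rx": 0, "ry": 0, "rz": 0, "fingers": 0.67}
    - {"dx": 0.05, "dy": 0, "dz": 1.7, "rx": 0, "ry": 0, "rz": 0, "fingers": 0.67}
    - {"dx": 0.05, "dy": 0, "dz": 2.4, "rx": 0, "ry": 0, "rz": 0, "fingers": 0.67}
    - {"dx": 0.05, "dy": 0, "dz": 3.1, "rx": 0, "ry": 0, "rz": 0, "fingers": 0.67}
    - {"dx": 0.05, "dy": 0, "dz": 3.8, "rx": 0, "ry": 0, "rz": 0, "fingers": 0.67}
    - {"dx": 0.05, "dy": 0, "dz": 4.5, "rx": 0, "ry": 0, "rz": 0, "fingers": 0.67}
    - {"dx": 0.05, "dy": 0, "dz": 5.0, "rx": 0, "ry": 0, "rz": 0, "fingers": 0.67}

```text
clock: 15.0
position: [0.4647, 0.1062, 0.0118]
tool_rot: [-0.766, 1.571, -2.195]
force: [-0.1, 0.4, 0.3]
grip_width: 0.014
```

Run:
```python
from h import *
from fit2 import *
p,R=say()
P=[grab_frame("top"),grab_frame("scene")]
cv2.imwrite("pics/m8.png",np.hstack([cv2.resize(P[0]["pixels"][120:280,160:320],None,fx=2.4,fy=2.4),cv2.resize(P[1]["pixels"][140:300,280:440],None,fx=2.4,fy=2.4)]))
```

```text
t 15.0 p [0.4647 0.1062 0.0118] F [-0.06  0.37  0.29] w 0.014 yjaw deg 8.14 q [-0.48  0.7   0.17  2.13 -0.34  0.34  0.12]
```

View pics/m8.png

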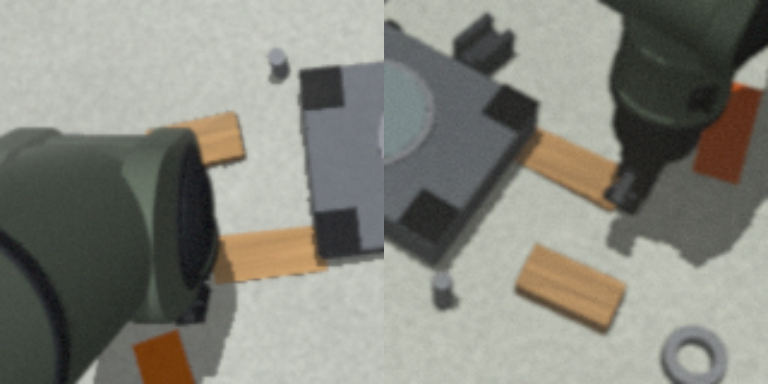

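>>> send_rows:
  rows:
    - {"dx": 0, "dy": 0, "dz": 0.3, "rx": 0, "ry": 0, "rz": 0, "fingers": 0.67}
    - {"dx": 0, "dy": 0, "dz": 0.6, "rx": 0, "ry": 0, "rz": 0, "fingers": 0.67}
    - {"dx": 0, "dy": 0, "dz": 0.9, "rx": 0, "ry": 0, "rz": 0, "fingers": 0.67}
    - {"dx": 0, "dy": 0, "dz": 1.2, "rx": 0, "ry": 0, "rz": 0, "fingers": 0.67}
    - {"dx": 0, "dy": 0, "dz": 1.5, "rx": 0, "ry": 0, "rz": 0, "fingers": 0.67}
    - {"dx": 0, "dy": 0, "dz": 1.8, "rx": 0, "ry": 0, "rz": 0, "fingers": 0.67}
    - {"dx": 0, "dy": 0, "dz": 2.0, "rx": 0, "ry": 0, "rz": 0, "fingers": 0.67}
    - {"dx": 0, "dy": 0, "dz": 2.2, "rx": 0, "ry": 0, "rz": 0, "fingers": 0.67}

```text
clock: 16.1
position: [0.4678, 0.0848, 0.0118]
tool_rot: [1.934, 1.571, 0.506]
force: [0.5, -0.6, -1.1]
grip_width: 0.0138
```

Run:
```python
from h import *
p,R=say()
```

```text
t 16.1 p [0.4678 0.0848 0.0118] F [ 0.46 -0.64 -1.1 ] w 0.0138 yjaw deg 8.16 q [-0.43  0.7   0.16  2.13 -0.33  0.33  0.15]
```

Now small steps, watching force.

>>> send_rows:
  rows:
    - {"dx": 0, "dy": 0, "dz": 0.1, "rx": 0, "ry": 0, "rz": 0, "fingers": 0.67}
    - {"dx": 0, "dy": 0, "dz": 0.2, "rx": 0, "ry": 0, "rz": 0, "fingers": 0.67}
    - {"dx": 0, "dy": 0, "dz": 0.3, "rx": 0, "ry": 0, "rz": 0, "fingers": 0.67}
    - {"dx": 0, "dy": 0, "dz": 0.4, "rx": 0, "ry": 0, "rz": 0, "fingers": 0.67}
    - {"dx": 0, "dy": 0, "dz": 0.5, "rx": 0, "ry": 0, "rz": 0, "fingers": 0.67}
    - {"dx": 0, "dy": 0, "dz": 0.5, "rx": 0, "ry": 0, "rz": 0, "fingers": 0.67}
    - {"dx": 0, "dy": 0, "dz": 0.5, "rx": 0, "ry": 0, "rz": 0, "fingers": 0.67}
    - {"dx": 0, "dy": 0, "dz": 0.5, "rx": 0, "ry": 0, "rz": 0, "fingers": 0.67}

```text
clock: 17.1
position: [0.4685, 0.0801, 0.0118]
tool_rot: [1.999, 1.571, 0.571]
force: [-0.4, 3.6, -0.2]
grip_width: 0.0143
```

Run:
```python
from h import *
from fit2 import *
p,R=say()
P=[grab_frame("top"),grab_frame("scene")]
cv2.imwrite("pics/m9.png",np.hstack([cv2.resize(P[0]["pixels"][120:280,160:320],None,fx=2.4,fy=2.4),cv2.resize(P[1]["pixels"][140:300,280:440],None,fx=2.4,fy=2.4)]))
fit_box([.572,-.115,.14],P)
```

```text
t 17.1 p [0.4685 0.0801 0.0118] F [-0.43  3.6  -0.2 ] w 0.0143 yjaw deg 8.16 q [-0.42  0.7   0.16  2.13 -0.33  0.33  0.16]
box [ 0.5713 -0.1152  0.1384] cap [ 0.4881 -0.0259] foot [ 0.4814 -0.0207] 217.8
box [ 0.5737 -0.1134  0.1347] cap [ 0.4909 -0.0237] foot [ 0.4841 -0.0186] 195.0
box [ 0.5721 -0.1145  0.1368] cap [ 0.4891 -0.025 ] foot [ 0.4823 -0.0199] 418.2
```

View pics/m9.png

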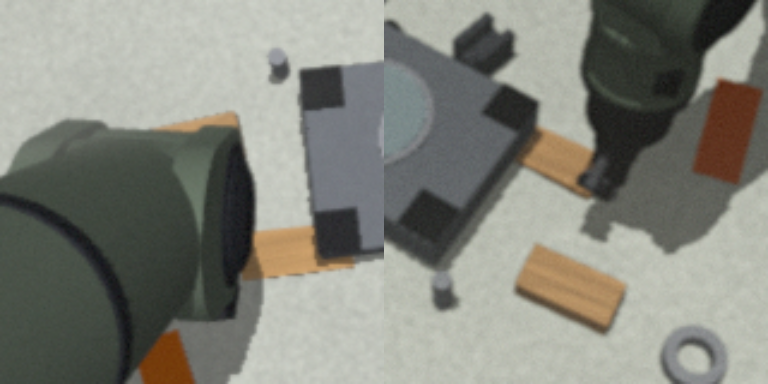

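>>> send_rows:
  rows:
    - {"dx": 0, "dy": 0, "dz": 0.02, "rx": 0, "ry": 0, "rz": 0, "fingers": 0.67}
    - {"dx": 0, "dy": 0, "dz": 0.04, "rx": 0, "ry": 0, "rz": 0, "fingers": 0.67}
    - {"dx": 0, "dy": 0, "dz": 0.05, "rx": 0, "ry": 0, "rz": 0, "fingers": 0.67}
    - {"dx": 0, "dy": 0, "dz": 0.05, "rx": 0, "ry": 0, "rz": 0, "fingers": 0.67}
    - {"dx": 0, "dy": 0, "dz": 0.05, "rx": 0, "ry": 0, "rz": 0, "fingers": 0.67}
    - {"dx": 0, "dy": 0, "dz": 0.05, "rx": 0, "ry": 0, "rz": 0, "fingers": 0.67}
    - {"dx": 0, "dy": 0, "dz": 0.05, "rx": 0, "ry": 0, "rz": 0, "fingers": 0.67}
    - {"dx": 0, "dy": 0, "dz": 0.05, "rx": 0, "ry": 0, "rz": 0, "fingers": 0.67}

```text
clock: 18.2
position: [0.4685, 0.0797, 0.0118]
tool_rot: [-3.104, 1.571, 1.751]
force: [-0.5, 4.8, 1.2]
grip_width: 0.0141
```

Run:
```python
from h import *
p,R=say()
```

```text
t 18.2 p [0.4685 0.0797 0.0118] F [-0.48  4.83  1.16] w 0.0141 yjaw deg 8.17 q [-0.42  0.7   0.16  2.13 -0.33  0.33  0.16]
```

>>> send_rows:
  rows:
    - {"dx": 0, "dy": 0, "dz": -0.3, "rx": 0, "ry": 0, "rz": 0, "fingers": 0.67}
    - {"dx": 0, "dy": 0, "dz": -1.0, "rx": 0, "ry": 0, "rz": 0, "fingers": 0.67}
    - {"dx": -1, "dy": 0, "dz": -1.8, "rx": 0, "ry": 0, "rz": 0, "fingers": 0.67}
    - {"dx": -4, "dy": 0, "dz": -1.8, "rx": 0, "ry": 0, "rz": 0, "fingers": 0.8}
    - {"dx": -8, "dy": 0, "dz": -1.8, "rx": 0, "ry": 0, "rz": 0, "fingers": 1}
    - {"dx": -11, "dy": 0, "dz": -1.8, "rx": 0, "ry": 0, "rz": 0, "fingers": 1}
    - {"dx": -12, "dy": 0, "dz": -1.8, "rx": 0, "ry": 0, "rz": 0, "fingers": 1}
    - {"dx": -12, "dy": 0, "dz": -1.8, "rx": 0, "ry": 0, "rz": 0, "fingers": 1}

```text
clock: 19.2
position: [0.466, 0.0978, 0.1322]
tool_rot: [1.953, 1.57, 0.525]
force: [0.3, -0.3, -1.4]
grip_width: -0.0001
```

Run:
```python
from h import *
from fit2 import *
p,R=say()
go([.488,-.026,.088],p,R,8.1)
P=[grab_frame("top"),grab_frame("scene")]
cv2.imwrite("pics/m10.png",np.hstack([cv2.resize(P[0]["pixels"][120:280,240:400],None,fx=2.4,fy=2.4),cv2.resize(P[1]["pixels"][140:300,280:440],None,fx=2.4,fy=2.4)]))
```

```text
t 19.2 p [0.466  0.0978 0.1322] F [ 0.32 -0.34 -1.45] w -0.0001 yjaw deg 8.19 q [-0.57  0.47  0.31  2.09 -0.25  0.61  0.06]
d [ 4.41  0.41 12.57] r [ 0.01 -0.   -0.01]
```

View pics/m10.png

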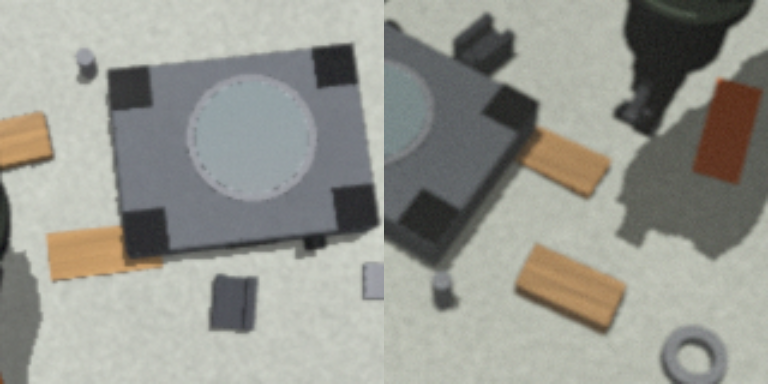

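>>> send_rows:
  rows:
    - {"dx": 0, "dy": 0, "dz": 3, "rx": 0, "ry": 0, "rz": 0, "fingers": 1}
    - {"dx": 0, "dy": 0.2, "dz": 7, "rx": 0, "ry": 0, "rz": 0, "fingers": 1}
    - {"dx": 0, "dy": 0.3, "dz": 11, "rx": 0, "ry": 0, "rz": 0, "fingers": 1}
    - {"dx": 1, "dy": 0.4, "dz": 12.6, "rx": 0, "ry": 0, "rz": 0, "fingers": 1}
    - {"dx": 3, "dy": 0.4, "dz": 12.6, "rx": 0, "ry": 0, "rz": 0, "fingers": 1}
    - {"dx": 4.4, "dy": 0.4, "dz": 12.6, "rx": 0, "ry": 0, "rz": 0, "fingers": 1}
    - {"dx": 5.4, "dy": 0.4, "dz": 12.6, "rx": 0, "ry": 0, "rz": 0, "fingers": 1}
    - {"dx": 5.8, "dy": 0.4, "dz": 12.6, "rx": 0, "ry": 0, "rz": 0, "fingers": 1}

```text
clock: 20.3
position: [0.4875, -0.0267, 0.0731]
tool_rot: [-1.582, 1.57, -3.01]
force: [-0.3, -0.2, 0.6]
grip_width: 0.0
```

Run:
```python
from h import *
p,R=say()
```

```text
t 20.3 p [ 0.4875 -0.0267  0.0731] F [-0.27 -0.25  0.6 ] w 0.0 yjaw deg 8.18 q [-0.25  0.59  0.25  2.09 -0.29  0.49  0.36]
```

>>> send_rows:
  rows:
    - {"dx": 0.03, "dy": 0, "dz": 0, "rx": 0, "ry": 0, "rz": 0, "fingers": 1}
    - {"dx": 0.06, "dy": 0, "dz": 0, "rx": 0, "ry": 0, "rz": 0, "fingers": 1}
    - {"dx": 0.09, "dy": 0, "dz": 0, "rx": 0, "ry": 0, "rz": 0, "fingers": 1}
    - {"dx": 0.12, "dy": 0, "dz": 0, "rx": 0, "ry": 0, "rz": 0, "fingers": 1}
    - {"dx": 0.15, "dy": 0, "dz": 0, "rx": 0, "ry": 0, "rz": 0, "fingers": 1}
    - {"dx": 0.15, "dy": 0, "dz": 0, "rx": 0, "ry": 0, "rz": 0, "fingers": 1}
    - {"dx": 0.15, "dy": 0, "dz": 0, "rx": 0, "ry": 0, "rz": 0, "fingers": 1}
    - {"dx": 0.15, "dy": 0, "dz": 0, "rx": 0, "ry": 0, "rz": 0, "fingers": 1}

```text
clock: 21.3
position: [0.4878, -0.0268, 0.0723]
tool_rot: [-1.628, 1.571, -3.057]
force: [-0.2, 0.5, -0.0]
grip_width: -0.0002
```

Run:
```python
from h import *
p,R=say()
```

```text
t 21.3 p [ 0.4878 -0.0268  0.0723] F [-0.21  0.47 -0.05] w -0.0002 yjaw deg 8.16 q [-0.25  0.6   0.24  2.09 -0.29  0.49  0.36]
```

>>> send_rows:
  rows:
    - {"dx": 0.02, "dy": 0, "dz": 0, "rx": 0, "ry": 0, "rz": 0, "fingers": 1}
    - {"dx": 0.04, "dy": 0, "dz": 0, "rx": 0, "ry": 0, "rz": 0, "fingers": 1}
    - {"dx": 0.06, "dy": 0, "dz": 0, "rx": 0, "ry": 0, "rz": 0, "fingers": 1}
    - {"dx": 0.08, "dy": 0, "dz": 0, "rx": 0, "ry": 0, "rz": 0, "fingers": 1}
    - {"dx": 0.1, "dy": 0, "dz": 0, "rx": 0, "ry": 0, "rz": 0, "fingers": 1}
    - {"dx": 0.1, "dy": 0, "dz": 0, "rx": 0, "ry": 0, "rz": 0, "fingers": 1}
    - {"dx": 0.1, "dy": 0, "dz": 0, "rx": 0, "ry": 0, "rz": 0, "fingers": 1}
    - {"dx": 0.1, "dy": 0, "dz": 0, "rx": 0, "ry": 0, "rz": 0, "fingers": 1}

```text
clock: 22.3
position: [0.4878, -0.0268, 0.0714]
tool_rot: [-2.454, 1.571, 2.401]
force: [-1.5, 0.1, 5.0]
grip_width: 0.0
```

Run:
```python
from h import *
p,R=say()
```

```text
t 22.3 p [ 0.4878 -0.0268  0.0714] F [-1.48  0.11  5.03] w 0.0 yjaw deg 8.16 q [-0.25  0.6   0.24  2.09 -0.29  0.49  0.36]
```

>>> send_rows:
  rows:
    - {"dx": 0.02, "dy": 0, "dz": 0, "rx": 0, "ry": 0, "rz": 0, "fingers": 1}
    - {"dx": 0.04, "dy": 0, "dz": 0, "rx": 0, "ry": 0, "rz": 0, "fingers": 1}
    - {"dx": 0.05, "dy": 0, "dz": 0, "rx": 0, "ry": 0, "rz": 0, "fingers": 1}
    - {"dx": 0.05, "dy": 0, "dz": 0, "rx": 0, "ry": 0, "rz": 0, "fingers": 1}
    - {"dx": 0.05, "dy": 0, "dz": 0, "rx": 0, "ry": 0, "rz": 0, "fingers": 1}
    - {"dx": 0.05, "dy": 0, "dz": 0, "rx": 0, "ry": 0, "rz": 0, "fingers": 1}
    - {"dx": 0.05, "dy": 0, "dz": 0, "rx": 0, "ry": 0, "rz": 0, "fingers": 1}
    - {"dx": 0.05, "dy": 0, "dz": 0, "rx": 0, "ry": 0, "rz": 0, "fingers": 1}

```text
clock: 23.3
position: [0.4878, -0.0268, 0.0711]
tool_rot: [2.531, 1.571, 1.103]
force: [-4.1, 0.4, 15.0]
grip_width: -0.0002
```

Run:
```python
from h import *
p,R=say()
```

```text
t 23.3 p [ 0.4878 -0.0268  0.0711] F [-4.07  0.44 15.04] w -0.0002 yjaw deg 8.16 q [-0.25  0.6   0.24  2.09 -0.29  0.49  0.36]
```

>>> send_rows:
  rows:
    - {"dx": 0, "dy": 0, "dz": 0, "rx": 0, "ry": 0, "rz": 0, "fingers": 1}
    - {"dx": 0, "dy": 0, "dz": 0, "rx": 0, "ry": 0, "rz": 0, "fingers": 1}
    - {"dx": 0, "dy": 0, "dz": 0, "rx": 0, "ry": 0, "rz": 0, "fingers": 1}
    - {"dx": -0.1, "dy": 0, "dz": 0, "rx": 0, "ry": 0, "rz": 0, "fingers": 1}
    - {"dx": -0.6, "dy": 0, "dz": 0, "rx": 0, "ry": 0, "rz": 0, "fingers": 1}
    - {"dx": -3, "dy": 0, "dz": 0, "rx": 0, "ry": 0, "rz": 0, "fingers": 1}
    - {"dx": -7, "dy": 0, "dz": 0, "rx": 0, "ry": 0, "rz": 0, "fingers": 1}
    - {"dx": -12, "dy": -1, "dz": 0, "rx": 0, "ry": 0, "rz": 0, "fingers": 1}

```text
clock: 24.3
position: [0.4777, -0.0282, 0.1918]
tool_rot: [-1.282, 1.57, -2.71]
force: [-0.5, 0.5, 0.7]
grip_width: -0.0004
```

>>> send_rows:
  rows:
    - {"dx": -1, "dy": 0, "dz": -3, "rx": 0, "ry": 0, "rz": 0, "fingers": 1}
    - {"dx": -2, "dy": 0, "dz": -7, "rx": 0, "ry": 0, "rz": 0, "fingers": 1}
    - {"dx": -3, "dy": 0, "dz": -11, "rx": 0, "ry": 0, "rz": 0, "fingers": 1}
    - {"dx": -3, "dy": 0, "dz": -16, "rx": 0, "ry": 0, "rz": 0, "fingers": 1}
    - {"dx": -3, "dy": 0, "dz": -20, "rx": 0, "ry": 0, "rz": 0, "fingers": 1}
    - {"dx": -3, "dy": 0, "dz": -24, "rx": 0, "ry": 0, "rz": 0, "fingers": 1}
    - {"dx": -3, "dy": 0, "dz": -26, "rx": 0, "ry": 0, "rz": 0, "fingers": 1}
    - {"dx": -3, "dy": 0, "dz": -26, "rx": 0, "ry": 0, "rz": 0, "fingers": 1}

```text
clock: 25.3
position: [0.4406, 0.2303, 0.2208]
tool_rot: [-2.133, 1.571, 2.725]
force: [0.5, 0.2, -0.9]
grip_width: 0.0001
```

Run:
```python
from h import *
from fit2 import *
p,R=say()
P=[grab_frame("top"),grab_frame("scene")]
cv2.imwrite("pics/m11.png",np.hstack([cv2.resize(P[0]["pixels"][120:280,240:400],None,fx=2.4,fy=2.4),cv2.resize(P[1]["pixels"][140:300,280:440],None,fx=2.4,fy=2.4)]))
fit_box([.572,-.115,.14],P)
for n,a in zip("ts",P):
    for r in pinpoint(a,"wedge_back")[:2]: print(n,round(r["conf"],2),np.round(at_z(a,r["centre"],.007),4))
```

```text
t 25.3 p [0.4406 0.2303 0.2208] F [ 0.49  0.2  -0.91] w 0.0001 yjaw deg 8.29 q [-0.84  0.36  0.31  1.96 -0.14  0.84 -0.31]
box [ 0.5713 -0.1151  0.1387] cap [ 0.4881 -0.0257] foot [ 0.4814 -0.0206] 192.5
box [ 0.5735 -0.1134  0.1349] cap [ 0.4907 -0.0238] foot [ 0.484  -0.0186] 194.5
box [ 0.5722 -0.1145  0.137 ] cap [ 0.4892 -0.025 ] foot [ 0.4824 -0.0199] 391.8
t 0.89 [0.2882 0.1057 0.007 ]
t 0.85 [0.4663 0.0697 0.007 ]
s 0.97 [0.2812 0.1072 0.007 ]
s 0.6 [0.4725 0.0704 0.007 ]
```

View pics/m11.png

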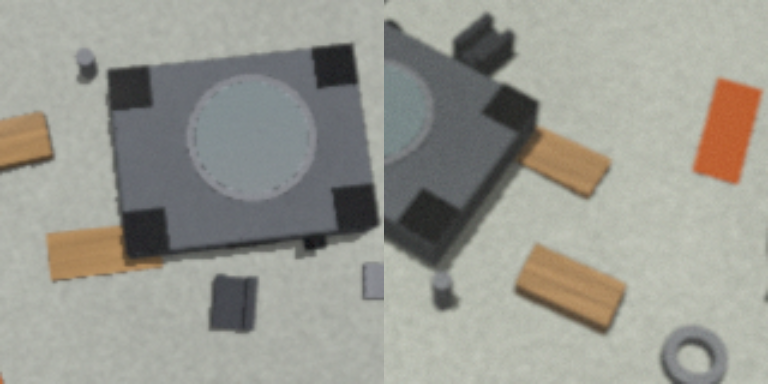

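Run:
```python
from h import *
print(job.job_done()); say()
```

```text
the job is handed in; nothing more can be done
None
the job is handed in; nothing more can be done
```

The wedge is in place under the short foot, and the box stayed level when I pressed its corner again. I handed the job in at about 25.5 s of the 58 s allowed; it reported no verdict.

- **First press:** the corner pad dipped about 4 to 5 mm at roughly 5 N. It then met the bench, where the force rose to 26 N.
- **Wedge:** I pushed its side to line it up with the foot. Then I slid it in, thin end first, with two fingertips on its back face, until the push force was about 4.8 N. The tip ended up about 20 mm past the foot's axis, where the wedge is about 4.2 mm thick.
- **Second press:** I held 15 N for about a second. The pad gave only about 0.3 mm between 5 N and 15 N, where before it had dipped 4 to 5 mm.
- **Last pictures:** the measured position of the box was unchanged within 0.3 mm, and the wedge was in place with the gripper clear. The neighbouring things in view looked undisturbed.

**Disagreements:** the two cameras differed by 2 to 3 mm on the box and wedge positions, rising to 6 mm for the back of the wedge at the end. I averaged them, or fitted both views together. During the presses, sideways forces of up to 5 N acted on the tool, but the pictures show no lasting shift of the box.

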